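# Clip the two ball punches into the bench rail

## Task

Two steel punches with a ball on one end lie loose on the jeweller's bench. Press each of them down into its own pair of spring clips on the clip rail, either punch in either pair and either way round, until both its necks have snapped fully home and it lies level, then let go. Leave the similar punch with two flat ends where it lies.

Things in the scene. Friction and masses are not known exactly. Their poses are not given: they have to be found in the camera images.
- ball_punch_1_mid (a point): Centre of steel punch 1, one of the two with a ball on one end; loose, 0.32 kg, 175 mm long, lying flat. Middle: dark square grip 36 mm long, 24 mm square (grasp it); then round necks 12 mm thick, bare from 18 to 66 mm either side of the centre; 24 mm ball at the +x end, -x end plain and flat. Point: centre of the grip, on the bar's axis, 12 mm above the table at the start; x along the bar, z up.
- ball_punch_2_mid (a point): Centre of steel punch 2, one of the two with a ball on one end; loose, 0.32 kg, 175 mm long, lying flat. Middle: dark square grip 36 mm long, 24 mm square (grasp it); then round necks 12 mm thick, bare from 18 to 66 mm either side of the centre; 24 mm ball at the +x end, -x end plain and flat. Point: centre of the grip, on the bar's axis, 12 mm above the table at the start; x along the bar, z up.
- flat_punch_mid (a point): centre of the bystander punch: same bar and square grip, but no ball: both ends plain and flat, 12 mm thick, 170 mm long; leave it. The point is the centre of its square grip, 12 mm above the table; x along the bar, z up.
- clip_rail: Fixed board 130 x 190 x 10 mm, origin under its centre at table height, z up. On it 2 bars along y at x = -42, +42 mm. At y = -45 and +45 mm an empty pair of sprung clips, one per bar, 18 mm wide, 34 mm mouths up, tops at z = 61. Bar of punch along rail x, grip between the bars (free to z = 10). Home: axis at x 0 (+-15 play), y -45/+45, z 34 mm. Unpressed it sits 14 mm higher; push about 10 N to snap.
Mind the look-alikes: they are no part of the job. What is shaped like the part that bears ball_punch_1_mid but purple or turquoise is not meant.

How it is judged:
By the outcome, as a careful person would: the job done as asked, in the order asked, and still so for the second after the job is handed in, with the robot touching nothing.
It also fails if it takes over 56 s, if anything falls off the work surface, if the arm or the gripper's body presses on something with over 40 N, if the wrist force passes 120 N, or if a joint passes its speed limit or range.

## Robot

A 7-joint arm with a two-finger parallel gripper is mounted at the origin on the work surface. World frame = base frame: x ahead of the robot, y to its left, z up, the work surface at z = 0. Lengths are in m, angles in degrees, forces in N, time in s.
With the tool pointing down it reaches from about 0.425 to 0.875 m from the base axis. Payload 4.7 kg.
Tool frame: the origin (TCP) lies on the front face of the gripper's body, between the roots of the fingers; the fingertips stand 70 mm ahead of it and the grasp point (between the pads) lies 51 mm ahead of it (tip_extent is the distance from the TCP to the fingertips, in m); z points along the fingers, y is the direction in which the jaws open and shut (so a half turn about z gives the same grasp; the last joint's range is limited). The gripper opens to 87 mm and grips with 3 to 60 N. Pads are 19 mm wide; open, the fingers measure 117 mm over their backs; the gripper's body (75 mm by 190 mm) begins 51 mm behind the grasp point.
Start: joints at [-65.025, 18.392, -4.016, 83.108, 1.295, 78.541, -3.26], TCP at [0.266, 0.593, 0.292] pointing down, gripper open.
Joint ranges: [-163.93, 163.93], [-17.29, 119.83], [-79.2, 71.16], [3.27, 140.29], [-89.18, 269.18], [5.43, 117.66], [-154.24, 154.24]. Speed limits (degrees/s): [147.25, 147.25, 180, 180, 180, 180, 180].

## Interface

Orientations are given as [roll, pitch, yaw] about the fixed x, y, z axes, in that order (R = Rz(yaw) Ry(pitch) Rx(roll)).
In Python, from cell import * gives the robot as it stands.
- The arm moves only by the tool carry_out, never from a script. Its argument "increments" is text: rows parted by semicolons, each of 7 numbers parted by spaces: the opening, from 0 (shut) to 1 (fully open), then the shift along the tool's x, y, z in m, then the turn, a rotation vector about the tool's x, y, z in degrees. A call has 1 to 20 rows; each row shifts and turns the pose as measured when the row begins, along the tool's axes as they then stand; what a row does not reach is not made up. A row lasts 1/8 s, in which the tool goes at most 62.5 mm and 10.7 degrees, less where a joint would pass 70% of its speed; a pose out of reach is approached as far as the arm can. A call is refused whole if a number of a shift passes 0.0625 or a number of a turn 10.7, either way. A call with a gripper value outside its range is refused whole. The fingers move at their own pace and stop on an object; "force" is the grip in N (left out, the last holds). Time passes only in rows, so rows that do not move let the fingers close. It gives the time, the measured TCP pose, the force and the opening at its end, in the units of the state.
- get_obs(): the state, without advancing time (a new reading comes with each control period).
- read_camera(name): name is "scene" or "top"; returns a dict with "img" (480x640x3 uint8, blue, green, red), "fx", "fy", "cx", "cy" (pixels), "world_from_camera" (4x4, takes a point from camera to world coordinates). Camera axes: x right, y down, z forward; pixel columns grow to the right and rows downward; lengths in m; the calibration is good to about 2 mm. A picture is of the moment at which its call begins. There is no depth.
- sign_off(): hands the job in, once; it reports no verdict.
Trained networks look in a picture, given as the dict that the camera call returned (one of the last four; its "shot" number tells which), for a name from the list of things; names that differ only in an ending like _2 or _b are one class to them, and where a whole thing is asked for, a point or a joint stands for the part that bears it (a point fixed in the world has none). Each returns a list of dicts, best first, with "confidence" (0 to 1); they miss things now and then, are a little off and sometimes report something else, mostly with a low value. They report only what shows in the picture. A call takes as long as a camera call. They do not tell look-alikes from the thing itself.
- masks_of(target, picture): "pixels" (480x640 bool, what is visible of it) and "bbox" ([left, top, right, bottom] in pixels, round what is visible of it).
The state is a dict: "time_s": time; "qpos": joint angles; "joint_velocities": joint speeds; "effort": joint torques, N m; "tool_pos": TCP position; "tool_rot": TCP orientation; "force": force on the tool from outside, world axes, zero at the start; "wrist_torque": the same for the moment, N m; "grip_width": finger opening in m.
Only numpy, scipy, OpenCV 4.12 (cv2) and the standard library are available. Lean on these libraries where they do the work, as an engineer would, in place of code of your own. Each camera call takes 0.05 s, during which the arm holds its last target.

## Working session

There is one attempt and no reset: what is moved stays moved. The work goes in short steps, Python scripts to look and compute and a tool call to move; the robot and the scene stay as the last step left them, time stands still between calls to the robot, and variables do not carry over. Pictures are saved under pics/ and viewed, and the job is handed in when it is done.

Besides the shell and the picture viewer there is one more tool, called after ">>>" as a command line: name --argument value ..., lists and objects as JSON in quotes. carry_out: Moves the arm, as the interface text tells. Its arguments: {"type":"object","properties":{"increments":{"type":"string"},"force":{"type":"number"}},"required":["increments"]}

```bash
mkdir -p pics; ls; python3 - <<'E'
from cell import *
import cv2,pickle
o=get_obs();print(o)
for n in("scene","top"):
    p=read_camera(n);cv2.imwrite(f"pics/{n}0.png",p["img"])
    print(n,p["fx"],p["fy"],p["cx"],p["cy"],p["world_from_camera"].round(3).tolist() if hasattr(p["world_from_camera"],'round') else p["world_from_camera"])
    for t in("ball_punch_1_mid","flat_punch_mid","clip_rail"):
        for m in masks_of(t,p):print(t,round(m["confidence"],2),m["bbox"],m["pixels"].sum())
E
```

```text
pics
{'time_s': 0.0, 'qpos': array([-65.02341403,  18.43888579,  -4.01341578,  83.17266552,
         1.29582386,  78.54147306,  -3.25959554]), 'joint_velocities': array([-0.040666  ,  0.00627266, -0.00305662, -0.06213591,  0.04942423,
        0.05277815,  0.04934495]), 'effort': array([ 3.20404524e-04, -4.91291428e+01, -4.03539296e-01, -3.12532961e+01,
       -6.38788682e-02,  4.38849139e-02,  1.99446226e-04]), 'tool_pos': array([0.26602318, 0.59262184, 0.29118268]), 'tool_rot': array([-1.79892253e+02,  7.16190513e-03,  1.55831682e+02]), 'force': array([ 0.31774285, -0.84558846,  0.1323444 ]), 'wrist_torque': array([-0.00839759,  0.0340271 , -0.00457423]), 'grip_width': 0.08669910985315564}
scene 621.6301446948731 621.6301446948731 316.5022393580858 244.64798970340013 [[-0.814, 0.444, -0.374, 0.923], [0.581, 0.622, -0.526, 0.693], [-0.0, -0.645, -0.764, 0.92], [0.0, 0.0, 0.0, 1.0]]
ball_punch_1_mid 0.9 [253.5, 273.7, 339.9, 329.2] 897
ball_punch_1_mid 0.8 [275.0, 429.7, 386.9, 478.1] 1409
ball_punch_1_mid 0.75 [397.5, 245.2, 491.5, 263.1] 848
flat_punch_mid 0.62 [264.0, 228.3, 338.4, 275.6] 723
clip_rail 0.87 [169.2, 146.2, 277.0, 231.8] 4497
top 540.808234753566 540.808234753566 313.58205347375105 240.4363039932094 [[-0.015, -0.982, 0.187, 0.307], [-1.0, 0.019, 0.017, 0.079], [-0.02, -0.187, -0.982, 1.024], [0.0, 0.0, 0.0, 1.0]]
ball_punch_1_mid 0.8 [117.1, 116.4, 191.5, 172.1] 719
ball_punch_1_mid 0.64 [276.2, 154.9, 286.8, 242.2] 695
clip_rail 0.57 [392.8, 169.3, 504.9, 253.8] 6547
```

View pics/scene0.png

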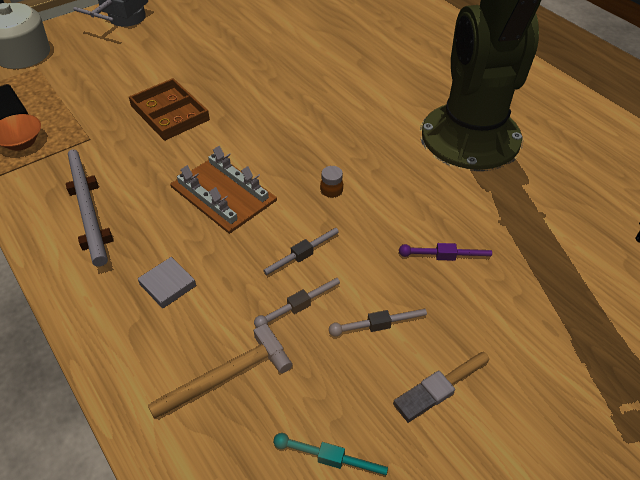

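View pics/top0.png

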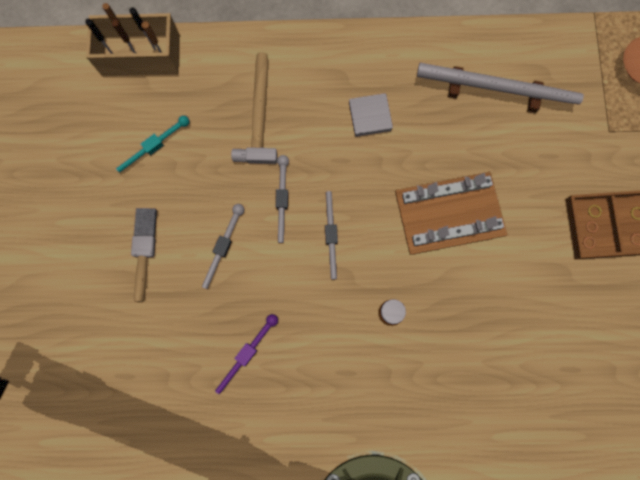

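```bash
cat > h.py <<'E'
import numpy as np,cv2
from scipy.optimize import least_squares
def proj(p,X):
    T=np.linalg.inv(np.array(p["world_from_camera"]));c=np.atleast_2d(X)@T[:3,:3].T+T[:3,3]
    return np.c_[p["fx"]*c[:,0]/c[:,2]+p["cx"],p["fy"]*c[:,1]/c[:,2]+p["cy"]]
def ray(p,uv,z):
    M=np.array(p["world_from_camera"]);d=M[:3,:3]@np.array([(uv[0]-p["cx"])/p["fx"],(uv[1]-p["cy"])/p["fy"],1]);o=M[:3,3]
    return o+d*(z-o[2])/d[2]
def w(pose,L):
    x,y,a=pose;L=np.atleast_2d(L);c,s=np.cos(a),np.sin(a)
    return np.c_[x+c*L[:,0]-s*L[:,1],y+s*L[:,0]+c*L[:,1],L[:,2]]
E
python3 - <<'E'
from cell import *
from h import *
P={n:read_camera(n) for n in("top","scene")}
np.save("P.npy",P,allow_pickle=True)
t=P["top"]["img"];s=P["scene"]["img"]
cv2.imwrite("pics/t_rail.png",cv2.resize(t[160:265,380:520],None,fx=5,fy=5,interpolation=cv2.INTER_CUBIC))
cv2.imwrite("pics/s_rail.png",cv2.resize(s[135:240,155:290],None,fx=5,fy=5,interpolation=cv2.INTER_CUBIC))
cv2.imwrite("pics/t_p.png",cv2.resize(t[145:295,195:345],None,fx=4,fy=4,interpolation=cv2.INTER_CUBIC))
E
```

```text
(no output)
```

View pics/t_rail.png

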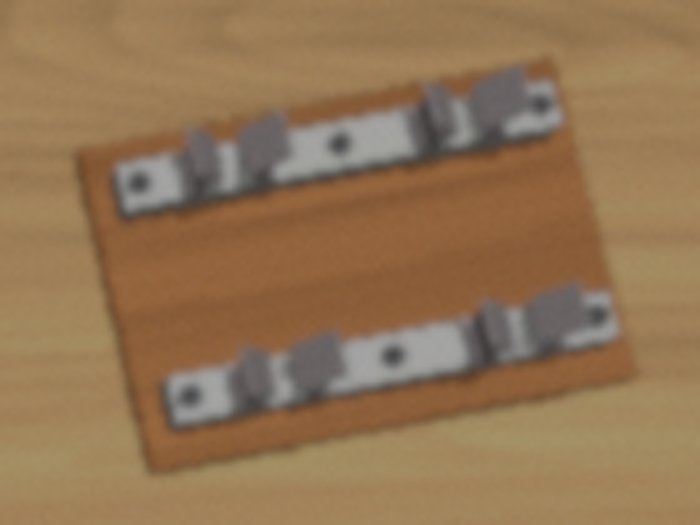

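View pics/s_rail.png

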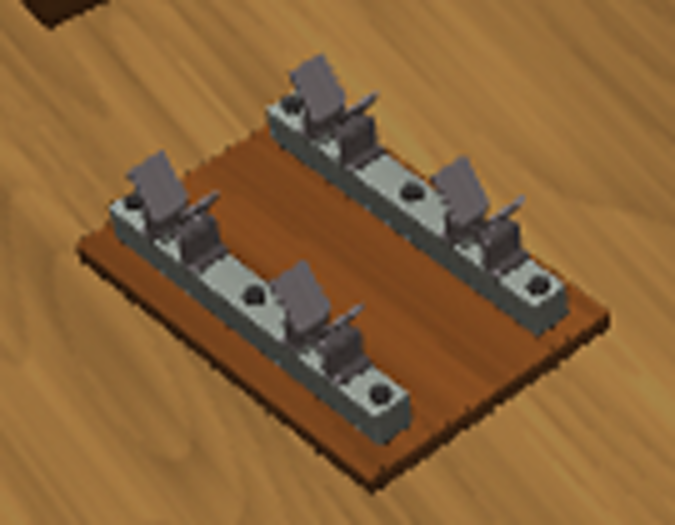

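View pics/t_p.png

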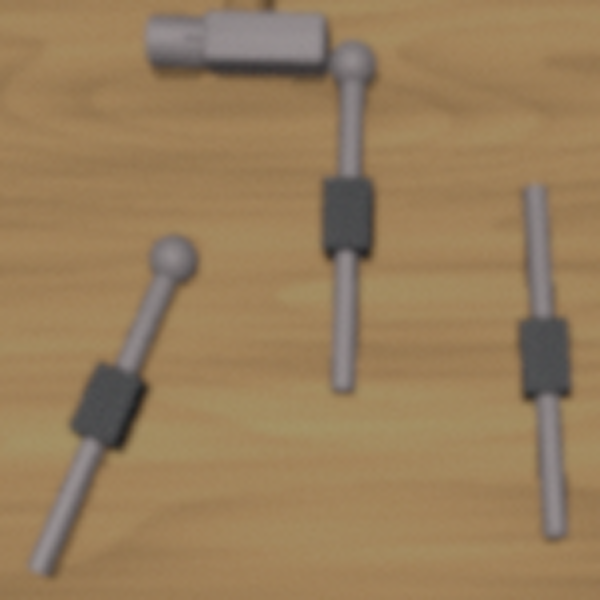

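```bash
cat >> h.py <<'E'
def box(hx=.018,h=.012,zc=.012):
    return np.array([[a*hx,b*h,zc+c*h] for a in(-1,1) for b in(-1,1) for c in(-1,1)])
def hullc(p,pose,zc=.012):
    h=cv2.convexHull(proj(p,w(pose,box(zc=zc))).astype(np.float32));m=cv2.moments(h);return np.array([m["m10"],m["m01"]])/m["m00"]
def dark(p,uv,r=16):
    # dark grip blob centroid near uv
    im=p["img"].astype(int);m=(im.max(2)<95)&(im.max(2)-im.min(2)<22)
    n,l,st,c=cv2.connectedComponentsWithStats(m.astype(np.uint8))
    k=[i for i in range(1,n) if st[i,4]>25 and np.hypot(*(c[i]-uv))<r]
    k=min(k,key=lambda i:np.hypot(*(c[i]-uv)));return c[k],st[k]
E
cat > fit.py <<'E'
from h import *
P=np.load("P.npy",allow_pickle=True).item();T,S=P["top"],P["scene"]
zt=lambda u,v:np.array([(u+.5)/4-.5+195,(v+.5)/4-.5+145])
for nm,tg,sg,ends_t,ends_s in(("A",(282,199),(299,300),(zt(352,62),zt(343,388)),((261,321),(338,283))),("B",(222,246),(379,321),(zt(174,258),zt(42,572)),((336,329),(425,314))),("flat",(331,234),(302,250),(zt(536,188),zt(554,534)),((267,271),(336,233)))):
    for sel in((1,1),(1,0),(0,1)):
        obs=[(p,dark(p,g),e) for p,g,e,u in((T,tg,ends_t,sel[0]),(S,sg,ends_s,sel[1])) if u]
        def f(q):
            r=[]
            for p,d,e in obs:
                r+=list(hullc(p,q)-d[0])
                a,b=proj(p,w(q,[[-.1,0,.012],[.1,0,.012]]));n=np.array([-(b-a)[1],(b-a)[0]]);n/=np.hypot(*n)
                r+=[n@(np.array(x)-a) for x in e]
            return r
        g=ray(T,tg,.012);s=least_squares(f,[g[0],g[1],0.])
        print(nm,sel,s.x[:2].round(4),np.degrees(s.x[2]).round(1),np.round(s.fun,1),[list(d[1]) for p,d,e in obs])
z5=lambda u,v,o:np.array([(u+.5)/5-.5+o[0],(v+.5)/5-.5+o[1]])
tc=[z5(*c,(380,160)) for c in((80,150),(552,60),(637,375),(152,470))];tl=[[.065,.095,.01],[.065,-.095,.01],[-.065,-.095,.01],[-.065,.095,.01]]
sc=[z5(*c,(155,135)) for c in((78,247),(375,482),(610,315))];sl=[[.065,-.095,.01],[.065,.095,.01],[-.065,.095,.01]]
for u in((1,1),(1,0),(0,1)):
    f=lambda q:np.r_[u[0]*(proj(T,w(q,tl))-tc).ravel(),u[1]*(proj(S,w(q,sl))-sc).ravel()]
    s=least_squares(f,[.4,-.2,.1]);print("rail",s.x[:2].round(4),np.degrees(s.x[2]).round(1),s.fun.round(1))
E
python3 fit.py
```

```text
A (1, 1) [0.5752 0.1577] -2.9 [ 0.1  3.9 -1.1  0.6  0.   2.9 -0.  -1.8] [[np.int32(276), np.int32(189), np.int32(12), np.int32(21), np.int32(221)], [np.int32(287), np.int32(282), np.int32(53), np.int32(25), np.int32(253)]]
A (1, 0) [0.583  0.1578] -1.8 [-0. -0. -0. -0.] [[np.int32(276), np.int32(189), np.int32(12), np.int32(21), np.int32(221)]]
A (0, 1) [0.5741 0.1577] -4.3 [ 0.6  2.6 -1.  -1. ] [[np.int32(287), np.int32(282), np.int32(53), np.int32(25), np.int32(253)]]
B (1, 1) [0.4911 0.2724] -23.0 [-0.1  0.4 -0.3  1.4 -0.4  0.3  0.2 -1.5] [[np.int32(213), np.int32(236), np.int32(18), np.int32(21), np.int32(243)], [np.int32(347), np.int32(310), np.int32(66), np.int32(22), np.int32(433)]]
B (1, 0) [0.4916 0.2715] -21.9 [0.3 0.2 0.2 0.2] [[np.int32(213), np.int32(236), np.int32(18), np.int32(21), np.int32(243)]]
B (0, 1) [0.4909 0.2732] -24.4 [ 0.1  0.6 -0.3 -0.3] [[np.int32(347), np.int32(310), np.int32(66), np.int32(22), np.int32(433)]]
flat (1, 1) [0.5117 0.0648] 1.2 [-0.3 -0.1  0.   0.8  0.3  0.  -0.3 -1.4] [[np.int32(325), np.int32(225), np.int32(12), np.int32(20), np.int32(207)], [np.int32(264), np.int32(232), np.int32(74), np.int32(43), np.int32(411)]]
flat (1, 0) [0.5115 0.0641] 1.7 [0.1 0.  0.1 0.1] [[np.int32(325), np.int32(225), np.int32(12), np.int32(20), np.int32(207)]]
flat (0, 1) [0.5121 0.0659] 0.3 [ 0.4  0.5 -0.4 -0.4] [[np.int32(264), np.int32(232), np.int32(74), np.int32(43), np.int32(411)]]
rail [ 0.5501 -0.166 ] 10.2 [-1.2  0.   0.1 -0.6  0.4  0.7 -0.5  1.  -1.  -0.5 -1.1  0.1  0.4 -0.6]
rail [ 0.5507 -0.1666] 10.0 [-0.8 -0.4  0.5 -0.8  0.7  0.5 -0.3  0.6 -0.  -0.  -0.   0.  -0.  -0. ]
rail [ 0.5496 -0.1647] 10.3 [-0.   0.  -0.  -0.  -0.   0.  -0.   0.  -0.5 -0.2 -0.4  0.4  0.9 -0.4]
```

```bash
cat > d.py <<'E'
import sys,numpy as np
from cell import *
from scipy.spatial.transform import Rotation as R
o=get_obs();r=R.from_euler("xyz",o["tool_rot"],degrees=True)
print(round(o["time_s"],2),o["tool_pos"].round(4),o["tool_rot"].round(2),"F",o["force"].round(1),"M",o["wrist_torque"].round(2),"w",round(o["grip_width"],4),"q",o["qpos"].round(0))
if len(sys.argv)>1:
    x,y,z,yaw,n=map(float,sys.argv[1:6])
    d=r.inv().apply(np.array([x,y,z])-o["tool_pos"])
    cands=[(r.inv()*R.from_euler("xyz",[180,0,yaw+k],degrees=True)).as_rotvec(degrees=True) for k in(0,180)]
    v=min(cands,key=np.linalg.norm)
    print("total",d.round(4),v.round(2),"per row",(d/n).round(4),(v/n).round(2))
E
python3 d.py .491 .272 .17 -22.5 10
```

```text
0.5 [0.2661 0.593  0.2922] [180.     0.   155.84] F [ 0.5  0.8 -0.6] M [-0.02 -0.01 -0.01] w 0.0865 q [-65.  18.  -4.  83.   1.  79.  -3.]
total [-0.3366 -0.2008  0.1223] [ 0.    0.   -1.66] per row [-0.0337 -0.0201  0.0122] [ 0.    0.   -0.17]
```

>>> carry_out --increments "0.7 -0.0337 -0.0201 0.0122 0 0 -0.17;0.7 -0.0337 -0.0201 0.0122 0 0 -0.17;0.7 -0.0337 -0.0201 0.0122 0 0 -0.17;0.7 -0.0337 -0.0201 0.0122 0 0 -0.17;0.7 -0.0337 -0.0201 0.0122 0 0 -0.17;0.7 -0.0337 -0.0201 0.0122 0 0 -0.17;0.7 -0.0337 -0.0201 0.0122 0 0 -0.17;0.7 -0.0337 -0.0201 0.0122 0 0 -0.17;0.7 -0.0337 -0.0201 0.0122 0 0 -0.17;0.7 -0.0337 -0.0201 0.0122 0 0 -0.17" --force 50

```text
time_s: 1.75
tool_pos: [0.5011, 0.2711, 0.1682]
tool_rot: [179.5, 0.0, 158.1]
force: [0.2, 0.1, -0.2]
grip_width: 0.0613
```

```bash
python3 d.py .491 .272 .1 -22.5 2
```

```text
1.75 [0.5011 0.2711 0.1682] [179.53   0.   158.1 ] F [ 0.2  0.1 -0.2] M [-0.02 -0.01  0.  ] w 0.0613 q [-39.  14.   9. 104.  -3.  62.  39.]
total [ 0.0097 -0.0034  0.0682] [ 0.47 -0.    0.6 ] per row [ 0.0049 -0.0017  0.0341] [ 0.23 -0.    0.3 ]
```

>>> carry_out --increments "0.7 0.0049 -0.0017 0.034 0.23 0 0.3;0.7 0.0049 -0.0017 0.034 0.23 0 0.3;0.7 0 0 0 0 0 0"

```text
time_s: 2.12
tool_pos: [0.494, 0.2671, 0.0988]
tool_rot: [-180.0, 0.1, 157.0]
force: [0.4, 0.9, 0.3]
grip_width: 0.0609
```

```bash
python3 d.py .491 .272 .073 -22.5 2; python3 - <<'E'
from cell import *
import cv2
p=read_camera("scene");cv2.imwrite("pics/s1.png",cv2.resize(p["img"][220:420,240:500],None,fx=3,fy=3))
E
```

```text
2.12 [0.494  0.2671 0.0988] [-1.7997e+02  1.3000e-01  1.5700e+02] F [0.4 0.9 0.3] M [0.02 0.   0.05] w 0.0609 q [-39.  18.   9. 108.  -3.  54.  38.]
total [0.0047 0.0034 0.0258] [-0.03  0.13 -0.5 ] per row [0.0024 0.0017 0.0129] [-0.02  0.07 -0.25]
```

View pics/s1.png

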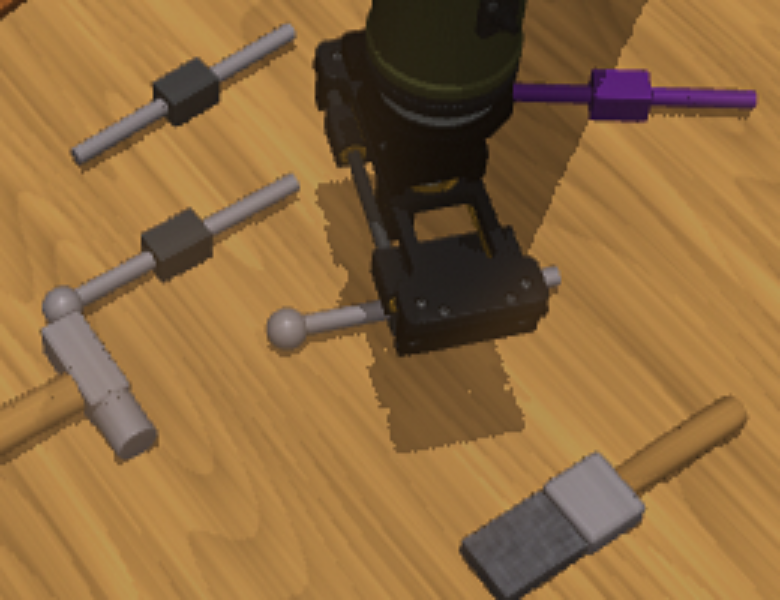

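The gripper body covers punch B's grip, with its ball at about (287,328) in the crop and the bar running under the jaws. I'm going down.

>>> carry_out --increments "0.7 0.0024 0.0017 0.013 0 0.07 -0.25;0.7 0.0024 0.0017 0.013 0 0.07 -0.25;0.7 0 0 0 0 0 0"

```text
time_s: 2.55
tool_pos: [0.4941, 0.2752, 0.0764]
tool_rot: [179.6, 0.3, 157.6]
force: [-0.8, -0.4, -0.7]
grip_width: 0.0612
```

```bash
python3 d.py .491 .272 .073 -22.5 2
```

```text
2.55 [0.4941 0.2752 0.0764] [179.56   0.28 157.61] F [-0.8 -0.4 -0.7] M [-0.03  0.02  0.03] w 0.0612 q [-39.  20.   8. 108.  -3.  52.  39.]
total [ 0.0016 -0.0042  0.0033] [0.44 0.28 0.12] per row [ 0.0008 -0.0021  0.0017] [0.22 0.14 0.06]
```

>>> carry_out --increments "0.7 0.0015 -0.004 0.003 0.4 0.28 0.1;0.7 0 0 0 0 0 0"

```text
time_s: 2.8
tool_pos: [0.4913, 0.2722, 0.0737]
tool_rot: [179.9, 0.0, 157.5]
force: [0.4, 0.3, -0.7]
grip_width: 0.0607
```

```bash
python3 d.py .491 .272 .073 -22.5 2
```

```text
2.8 [0.4913 0.2722 0.0737] [1.7995e+02 1.0000e-02 1.5752e+02] F [ 0.4  0.3 -0.7] M [0.01 0.01 0.01] w 0.0607 q [-39.  20.   8. 109.  -4.  52.  39.]
total [ 0.0002 -0.0003  0.0007] [0.05 0.01 0.02] per row [ 0.0001 -0.0001  0.0003] [0.03 0.01 0.01]
```

>>> carry_out --increments "0.2 0 0 0 0 0 0;0.1 0 0 0 0 0 0;0 0 0 0 0 0 0;0 0 0 0 0 0 0;0 0 0 0 0 0 0;0 0 0 0 0 0 0" --force 55

```text
time_s: 3.55
tool_pos: [0.4918, 0.2722, 0.0745]
tool_rot: [179.9, 0.1, 157.5]
force: [-0.3, 0.1, 1.1]
grip_width: 0.0233
```

```bash
python3 d.py .491 .272 .17 -22.5 3
```

```text
3.55 [0.4918 0.2722 0.0745] [1.7989e+02 6.0000e-02 1.5750e+02] F [-0.3  0.1  1.1] M [-0.01 -0.01 -0.06] w 0.0233 q [-39.  20.   8. 109.  -3.  52.  39.]
total [ 0.0006 -0.0003 -0.0955] [0.11 0.06 0.  ] per row [ 0.0002 -0.0001 -0.0318] [0.04 0.02 0.  ]
```

>>> carry_out --increments "0 0 0 -0.032 0 0 0;0 0 0 -0.042 0 0 0;0 0 0 -0.042 0 0 0;0 0 0 0 0 0 0"

```text
time_s: 4.05
tool_pos: [0.489, 0.2706, 0.1889]
tool_rot: [-179.7, -0.3, 157.5]
force: [0.6, 0.9, -4.6]
grip_width: 0.0235
```

```bash
python3 d.py .558 -.21 .19 10.2 14; python3 - <<'E'
from cell import *
import cv2
p=read_camera("scene");cv2.imwrite("pics/s2.png",p["img"])
E
```

```text
4.05 [0.489  0.2706 0.1889] [-179.67   -0.25  157.5 ] F [ 0.6  0.9 -4.6] M [ 0.03 -0.03  0.03] w 0.0235 q [-39.  12.   9. 104.  -2.  65.  37.]
total [-2.477e-01 -4.176e-01  3.000e-04] [ -0.25  -0.34 -32.7 ] per row [-0.0177 -0.0298  0.    ] [-0.02 -0.02 -2.34]
```

View pics/s2.png

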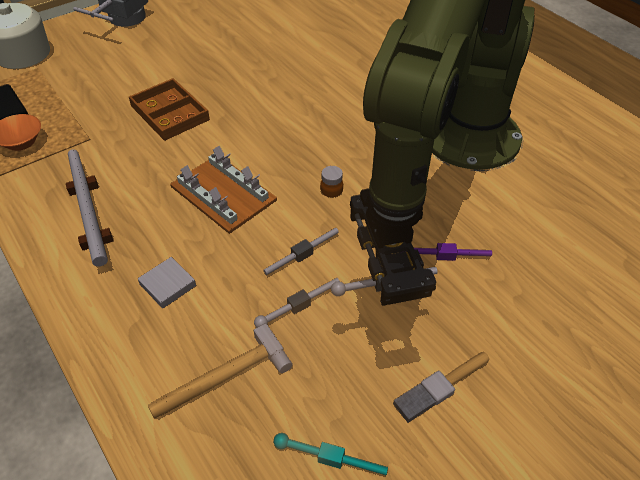

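The punch is lifted level; its ball at (338,289) is above the table.

>>> carry_out --increments "0 -0.0206 -0.0348 0 0 0 0;0 -0.0206 -0.0348 0 0 0 0;0 -0.0206 -0.0348 0 0 0 0;0 -0.0206 -0.0348 0 0 0 0;0 -0.0206 -0.0348 0 0 0 0;0 -0.0206 -0.0348 0 0 0 0;0 -0.0206 -0.0348 0 0 0 0;0 -0.0206 -0.0348 0 0 0 0;0 -0.0206 -0.0348 0 0 0 0;0 -0.0206 -0.0348 0 0 0 0;0 -0.0206 -0.0348 0 0 0 0;0 -0.0206 -0.0348 0 0 0 0;0 0 0 0 0 0 -8.2;0 0 0 0 0 0 -8.2;0 0 0 0 0 0 -8.2;0 0 0 0 0 0 -8.2;0 0 0 0 0 0 0"

```text
time_s: 6.22
tool_pos: [0.5312, -0.2238, 0.141]
tool_rot: [179.6, -5.0, -168.6]
force: [0.5, 0.7, -3.8]
grip_width: 0.0233
```

```bash
python3 d.py .558 -.21 .15 10.2 2
```

```text
6.22 [ 0.5312 -0.2238  0.141 ] [ 179.63   -5.02 -168.61] F [ 0.5  0.7 -3.8] M [ 0.08 -0.17  0.05] w 0.0233 q [  0.  20.  22. 101.  -6.  65. 126.]
total [-0.0281  0.0083 -0.0114] [ 0.32 -5.03  1.17] per row [-0.014   0.0041 -0.0057] [ 0.16 -2.51  0.59]
```

>>> carry_out --increments "0 0 0 -0.03 0 0 0;0 -0.014 0.004 0 0.16 -2.5 0.6;0 -0.014 0.004 0 0.16 -2.5 0.6;0 0 0 0 0 0 0"

```text
time_s: 6.72
tool_pos: [0.5565, -0.2086, 0.1624]
tool_rot: [179.8, -0.6, -170.5]
force: [0.6, 0.2, -3.9]
grip_width: 0.0233
```

```bash
python3 d.py .558 -.21 .15 10.2 2
```

```text
6.72 [ 0.5565 -0.2086  0.1624] [ 179.78   -0.59 -170.54] F [ 0.6  0.2 -3.9] M [ 0.02  0.09 -0.01] w 0.0233 q [ -1.  18.  22. 100.  -7.  63. 123.]
total [-0.0014 -0.0016  0.0124] [ 0.23 -0.58 -0.74] per row [-0.0007 -0.0008  0.0062] [ 0.11 -0.29 -0.37]
```

>>> carry_out --increments "0 -0.0015 -0.0016 0.018 0.2 -0.6 -0.7;0 0 0 0 0 0 0"

```text
time_s: 6.98
tool_pos: [0.5558, -0.21, 0.142]
tool_rot: [179.9, -0.3, -170.0]
force: [-1.3, 1.1, -4.0]
grip_width: 0.0236
```

```bash
python3 d.py .558 -.21 .11 10.2 2; python3 - <<'E'
from cell import *
import cv2
p=read_camera("scene");cv2.imwrite("pics/s3.png",cv2.resize(p["img"][70:250,130:350],None,fx=3,fy=3))
p=read_camera("top");cv2.imwrite("pics/t3.png",cv2.resize(p["img"][150:270,380:520],None,fx=5,fy=5))
E
```

```text
6.97 [ 0.5558 -0.21    0.142 ] [ 179.9    -0.32 -169.99] F [-1.3  1.1 -4. ] M [0.02 0.07 0.01] w 0.0236 q [ -0.  19.  22. 102.  -8.  61. 124.]
total [-0.0023 -0.0004  0.0319] [ 0.1  -0.32 -0.19] per row [-0.0012 -0.0002  0.016 ] [ 0.05 -0.16 -0.1 ]
```

View pics/s3.png

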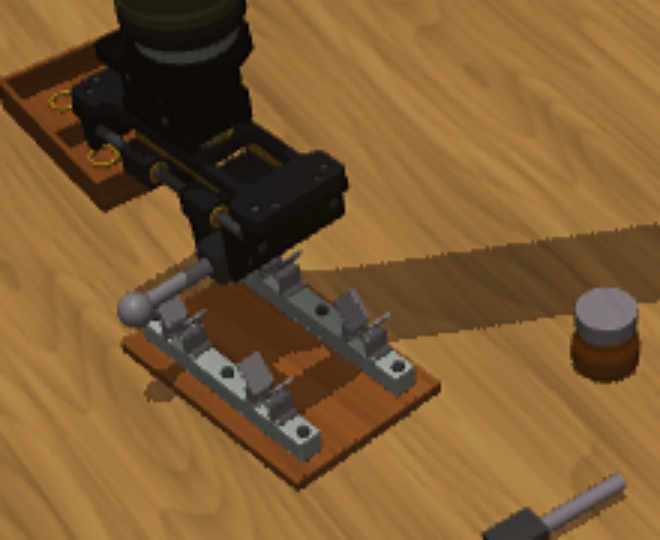

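View pics/t3.png

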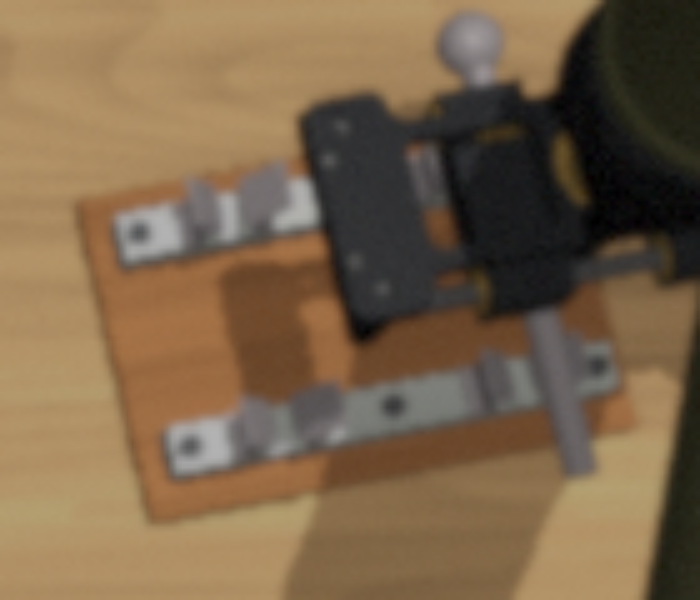

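```bash
python3 - <<'E'
from h import *
P=np.load("P.npy",allow_pickle=True).item();T,S=P["top"],P["scene"]
a=np.radians(10)
for x in(-.085,-.042,.08):
    print(x,((proj(T,w((.5558,-.21,a),[[x,0,.0795]]))-[380,150])*5+2).round(0),((proj(S,w((.5558,-.21,a),[[x,0,.0795]]))-[130,70])*3+1).round(0))
q=(.55,-.166,np.radians(10.2))
for x in(-.042,.042):
  for y in(-.045,.045): print("clip",x,y,[((proj(T,w(q,[[x,y+d,.061]]))-[380,150])*5+2).round(0).tolist() for d in(-.017,.017)],[((proj(S,w(q,[[x,y+d,.061]]))-[130,70])*3+1).round(0).tolist() for d in(-.017,.017)])
E
```

```text
-0.085 [[580. 478.]] [[323. 195.]]
-0.042 [[549. 361.]] [[275. 224.]]
0.08 [[466.  40.]] [[131. 312.]]
clip -0.042 -0.045 [[[581.0, 358.0]], [[489.0, 376.0]]] [[[259.0, 234.0]], [[291.0, 257.0]]]
clip -0.042 0.045 [[[338.0, 405.0]], [[246.0, 423.0]]] [[[345.0, 296.0]], [[379.0, 321.0]]]
clip 0.042 -0.045 [[[522.0, 139.0]], [[432.0, 157.0]]] [[[163.0, 294.0]], [[194.0, 318.0]]]
clip 0.042 0.045 [[[284.0, 186.0]], [[193.0, 204.0]]] [[[248.0, 360.0]], [[282.0, 386.0]]]
```

>>> carry_out --increments "0 -0.002 0 0.014 0.1 -0.3 -0.2;0 0 0 0.012 0 0 0;0 0 0 0 0 0 0"

```text
time_s: 7.45
tool_pos: [0.5597, -0.2104, 0.1168]
tool_rot: [-179.9, 0.2, -169.8]
force: [-0.3, -0.4, -4.0]
grip_width: 0.0236
```

```bash
python3 d.py .558 -.21 .0965 10.2 2
```

```text
7.45 [ 0.5597 -0.2104  0.1168] [-179.87    0.23 -169.81] F [-0.3 -0.4 -4. ] M [ 0.03  0.11 -0.04] w 0.0236 q [  0.  21.  21. 103.  -9.  58. 125.]
total [0.0017 0.0008 0.0203] [-0.13  0.23 -0.01] per row [0.0008 0.0004 0.0102] [-0.06  0.12 -0.  ]
```

>>> carry_out --increments "0 0.001 0 0.008 0 0.2 0;0 0 0 0.005 0 0 0;0 0 0 0.004 0 0 0"

```text
time_s: 7.82
tool_pos: [0.5609, -0.2109, 0.1026]
tool_rot: [-179.8, 0.3, -169.8]
force: [-1.7, 2.3, 2.2]
grip_width: 0.0233
```

```bash
python3 d.py .558 -.21 .0965 10.2 2
```

```text
7.83 [ 0.5609 -0.2109  0.1026] [-179.83    0.29 -169.8 ] F [-1.7  2.3  2.2] M [0.47 0.3  0.01] w 0.0233 q [  0.  22.  21. 103.  -9.  56. 126.]
total [0.0027 0.0014 0.0061] [-0.17  0.29 -0.  ] per row [0.0014 0.0007 0.0031] [-0.08  0.15 -0.  ]
```

>>> carry_out --increments "0 0 0 0.006 0 0 0;0 0 0 0.006 0 0 0"

```text
time_s: 8.07
tool_pos: [0.5614, -0.2107, 0.0959]
tool_rot: [-180.0, 0.3, -169.8]
force: [-23.4, 8.8, 64.2]
grip_width: 0.0235
```

```bash
python3 d.py .558 -.21 .0965 10.2 2
```

```text
8.07 [ 0.5614 -0.2107  0.0959] [-179.99    0.31 -169.79] F [-23.4   8.8  64.2] M [2.18 5.35 0.03] w 0.0235 q [  1.  23.  21. 103. -10.  56. 126.]
total [ 0.0032  0.0013 -0.0006] [-0.01  0.31  0.01] per row [ 0.0016  0.0006 -0.0003] [-0.    0.15  0.01]
```

>>> carry_out --increments "0 0 0 -0.001 0 0 0;0 0 0 0 0 0 0"

```text
time_s: 8.32
tool_pos: [0.5611, -0.2105, 0.0965]
tool_rot: [180.0, 0.3, -169.8]
force: [0.2, -0.4, -1.0]
grip_width: 0.0236
```

```bash
python3 d.py .558 -.21 .0965 10.2 2; python3 - <<'E'
from cell import *
import cv2
p=read_camera("scene");cv2.imwrite("pics/s4.png",cv2.resize(p["img"][70:250,130:350],None,fx=3,fy=3))
E
```

```text
8.32 [ 0.5611 -0.2105  0.0965] [ 180.      0.3  -169.78] F [ 0.2 -0.4 -1. ] M [0.07 0.18 0.02] w 0.0236 q [  1.  23.  21. 103. -10.  56. 126.]
total [ 0.0029  0.001  -0.0001] [0.   0.3  0.02] per row [ 0.0015  0.0005 -0.    ] [0.   0.15 0.01]
```

View pics/s4.png

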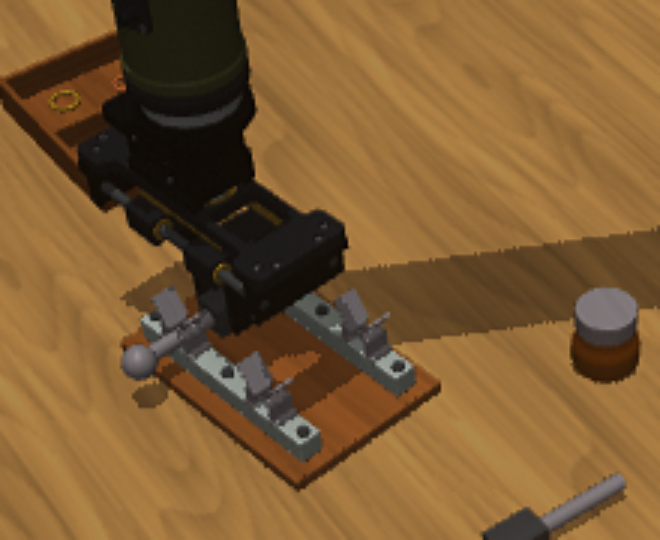

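The front neck is inside its clip, between the lips at about (165,305) and (205,325). I'm releasing it and going up.

>>> carry_out --increments "0.45 0 0 0 0 0 0;0.5 0 0 0 0 0 0;0.5 0 0 0 0 0 0;0.5 0 0 -0.03 0 0 0;0.5 0 0 -0.04 0 0 0;0.5 0 0 -0.04 0 0 0;0.5 0 0 0 0 0 0"

```text
time_s: 9.25
tool_pos: [0.5613, -0.2118, 0.2094]
tool_rot: [-179.9, 0.4, -169.8]
force: [-0.7, 0.3, -0.1]
grip_width: 0.0436
```

```bash
python3 d.py .582 .158 .19 -2.5 12; python3 - <<'E'
from cell import *
import cv2
p=read_camera("scene");cv2.imwrite("pics/s5.png",cv2.resize(p["img"][90:250,130:330],None,fx=4,fy=3.75))
E
```

```text
9.25 [ 0.5613 -0.2118  0.2094] [-179.87    0.35 -169.83] F [-0.7  0.3 -0.1] M [0.03 0.01 0.01] w 0.0436 q [ -1.  16.  23.  98.  -6.  68. 123.]
total [-0.0856  0.3603  0.0191] [-0.09  0.36 12.67] per row [-0.0071  0.03    0.0016] [-0.01  0.03  1.06]
```

View pics/s5.png

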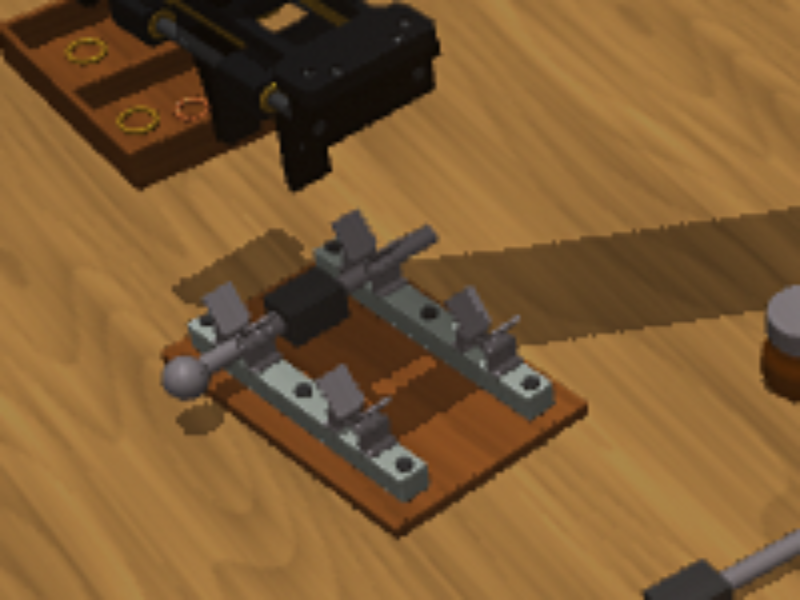

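Punch B is seated in both clips, with its grip at about (305,305) and its end at (430,238), and it looks level. Next is punch A.

>>> carry_out --increments "0.7 -0.0078 0.033 0.001 0 0.03 0;0.7 -0.0078 0.033 0.001 0 0.03 0;0.7 -0.0078 0.033 0.001 0 0.03 0;0.7 -0.0078 0.033 0.001 0 0.03 0;0.7 -0.0078 0.033 0.001 0 0.03 0;0.7 -0.0078 0.033 0.001 0 0.03 0;0.7 -0.0078 0.033 0.001 0 0.03 0;0.7 -0.0078 0.033 0.001 0 0.03 0;0.7 -0.0078 0.033 0.001 0 0.03 0;0.7 -0.0078 0.033 0.001 0 0.03 0;0.7 -0.0078 0.033 0.001 0 0.03 0;0.7 0 0 0 0 0 6.3;0.7 0 0 0 0 0 6.3;0.7 0 0 0 0 0 0"

```text
time_s: 11.05
tool_pos: [0.5707, 0.1727, 0.1726]
tool_rot: [-179.5, -2.0, 177.2]
force: [0.1, -0.4, -0.9]
grip_width: 0.0605
```

```bash
python3 d.py .582 .158 .11 -2.5 3
```

```text
11.05 [0.5707 0.1727 0.1726] [-179.51   -1.99  177.21] F [ 0.1 -0.4 -0.9] M [-0.01 -0.02  0.1 ] w 0.0605 q [-29.  18.  11.  98.  -4.  66.  71.]
total [-0.0142 -0.0136  0.0623] [-0.49 -1.99 -0.28] per row [-0.0047 -0.0045  0.0208] [-0.16 -0.66 -0.09]
```

>>> carry_out --increments "0.7 -0.0047 -0.0045 0.0208 -0.16 -0.66 0;0.7 -0.0047 -0.0045 0.0208 -0.16 -0.66 0;0.7 -0.0047 -0.0045 0.0208 -0.16 -0.66 0;0.7 0 0 0 0 0 0"

```text
time_s: 11.55
tool_pos: [0.5814, 0.1566, 0.1053]
tool_rot: [-179.9, -0.2, 177.7]
force: [0.6, 0.5, -0.1]
grip_width: 0.061
```

```bash
python3 d.py .582 .158 .075 -2.5 2; python3 - <<'E'
from cell import *
import cv2
p=read_camera("top");cv2.imwrite("pics/t6.png",cv2.resize(p["img"][130:280,190:390],None,fx=4,fy=4))
p=read_camera("scene");cv2.imwrite("pics/s6.png",cv2.resize(p["img"][200:400,220:460],None,fx=3,fy=3))
E
```

```text
11.55 [0.5814 0.1566 0.1053] [-179.89   -0.2   177.67] F [ 0.6  0.5 -0.1] M [-0.02  0.02  0.04] w 0.061 q [-27.  22.  11. 102.  -5.  57.  74.]
total [-0.0007  0.0015  0.0303] [-0.11 -0.2   0.17] per row [-0.0003  0.0007  0.0152] [-0.05 -0.1   0.09]
```

View pics/t6.png

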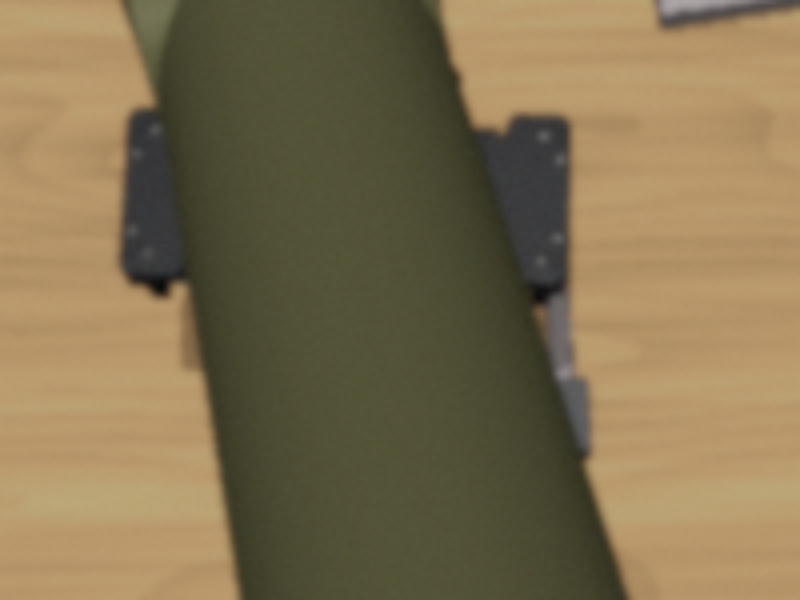

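View pics/s6.png

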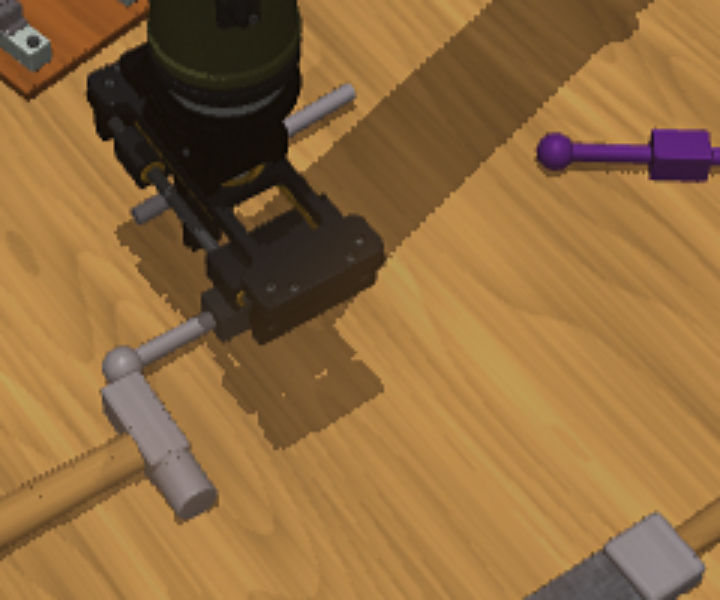

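Punch A's ball at (120,362) and neck lead under the jaws. The hammer head is clear of the fingers.

>>> carry_out --increments "0.7 0 0.001 0.014 0 -0.1 0;0.7 0 0.0005 0.014 0 -0.1 0.1;0.7 0 0 0 0 0 0"

```text
time_s: 12.02
tool_pos: [0.5835, 0.1605, 0.0793]
tool_rot: [179.9, 0.3, 177.7]
force: [-0.2, 0.4, -0.1]
grip_width: 0.0608
```

```bash
python3 d.py .582 .158 .0745 -2.5 2
```

```text
12.03 [0.5835 0.1605 0.0793] [179.91   0.34 177.69] F [-0.2  0.4 -0.1] M [ 0.02  0.03 -0.03] w 0.0608 q [-27.  24.  11. 103.  -5.  54.  74.]
total [ 0.0014 -0.0026  0.0048] [0.09 0.34 0.19] per row [ 0.0007 -0.0013  0.0024] [0.04 0.17 0.09]
```

>>> carry_out --increments "0.7 0.001 -0.0025 0.004 0 0.3 0.1;0.6 0 0 0 0 0 0;0.2 0 0 0 0 0 0;0.1 0 0 0 0 0 0;0 0 0 0 0 0 0;0 0 0 0 0 0 0;0 0 0 0 0 0 0;0 0 0 0 0 0 0" --force 55

```text
time_s: 13.02
tool_pos: [0.583, 0.1581, 0.076]
tool_rot: [179.9, 0.1, 177.6]
force: [-1.0, -0.0, -1.0]
grip_width: 0.0235
```

```bash
python3 d.py .582 .158 .0745 -2.5 2
```

```text
13.03 [0.583  0.1581 0.076 ] [1.7988e+02 1.2000e-01 1.7759e+02] F [-1. -0. -1.] M [-0.02 -0.07  0.03] w 0.0235 q [-27.  24.  11. 103.  -6.  54.  74.]
total [ 0.001  -0.0001  0.0015] [0.12 0.12 0.09] per row [ 0.0005 -0.0001  0.0008] [0.06 0.06 0.04]
```

Gripped; the axis is 64 mm below the TCP. I'm lifting straight up.

>>> carry_out --increments "0 0 0 -0.032 0 0 0;0 0 0 -0.042 0 0 0;0 0 0 -0.042 0 0 0;0 0 0 -0.01 0 0 0;0 0 0 0 0 0 0"

```text
time_s: 13.65
tool_pos: [0.5795, 0.1572, 0.1997]
tool_rot: [-179.9, -0.5, 177.6]
force: [-0.1, 0.5, -3.1]
grip_width: 0.0233
```

```bash
python3 d.py .542 -.122 .2 10.2 9; python3 - <<'E'
from cell import *
import cv2
p=read_camera("scene");cv2.imwrite("pics/s7.png",p["img"])
E
```

```text
13.65 [0.5795 0.1572 0.1997] [-179.9    -0.45  177.6 ] F [-0.1  0.5 -3.1] M [ 0.07 -0.01  0.02] w 0.0233 q [-28.  16.  12.  97.  -4.  67.  73.]
total [ 0.0258 -0.2806  0.0004] [ -0.05  -0.46 -12.6 ] per row [ 0.0029 -0.0312  0.    ] [-0.01 -0.05 -1.4 ]
```

View pics/s7.png

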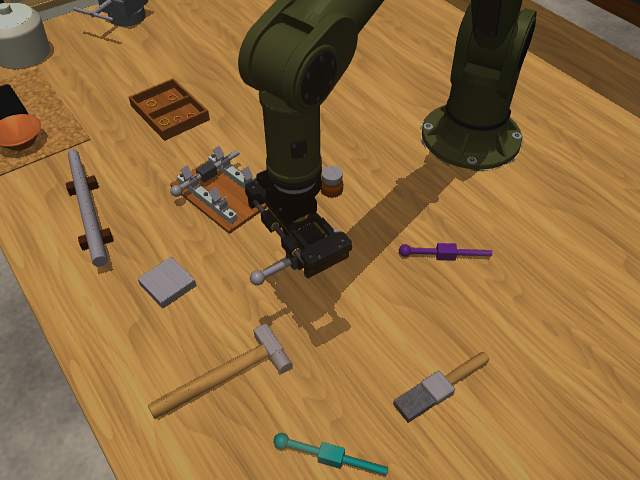

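Punch A is lifted, with its ball at (257,278) in the air and the hammer untouched.

>>> carry_out --increments "0 0.0029 -0.0312 -0.002 0 -0.05 0;0 0.0029 -0.0312 -0.002 0 -0.05 0;0 0.0029 -0.0312 -0.002 0 -0.05 0;0 0.0029 -0.0312 -0.002 0 -0.05 0;0 0.0029 -0.0312 -0.002 0 -0.05 0;0 0.0029 -0.0312 -0.002 0 -0.05 0;0 0.0029 -0.0312 -0.002 0 -0.05 0;0 0.0029 -0.0312 -0.002 0 -0.05 0;0 0.002 -0.025 0 0 -0.05 0;0 0 0 0 0 0 -6.3;0 0 0 0 0 0 -6.3;0 0 0 0 0 0 0"

```text
time_s: 15.2
tool_pos: [0.528, -0.1244, 0.1881]
tool_rot: [179.9, -2.7, -169.4]
force: [0.4, 0.2, -2.6]
grip_width: 0.0233
```

```bash
python3 d.py .542 -.122 .15 10.2 3
```

```text
15.2 [ 0.528  -0.1244  0.1881] [ 179.9    -2.67 -169.45] F [ 0.4  0.2 -2.6] M [0.11 0.02 0.02] w 0.0233 q [ -9.  12.  21. 105.  -3.  67. 114.]
total [-0.016  -0.0003  0.0374] [ 0.09 -2.67  0.35] per row [-0.0053 -0.0001  0.0125] [ 0.03 -0.89  0.12]
```

>>> carry_out --increments "0 -0.0053 0 0.0125 0 -0.9 0.1;0 -0.0053 0 0.0125 0 -0.9 0.1;0 -0.0053 0 0.0125 0 -0.9 0.1;0 0 0 0 0 0 0"

```text
time_s: 15.7
tool_pos: [0.5401, -0.1203, 0.1439]
tool_rot: [179.8, -0.4, -170.2]
force: [0.9, -0.8, -3.9]
grip_width: 0.0236
```

```bash
python3 d.py .542 -.122 .116 10.2 2; python3 - <<'E'
from cell import *
import cv2
p=read_camera("scene");cv2.imwrite("pics/s8.png",cv2.resize(p["img"][90:250,130:330],None,fx=4,fy=3.75))
E
```

```text
15.7 [ 0.5401 -0.1203  0.1439] [ 179.79   -0.37 -170.2 ] F [ 0.9 -0.8 -3.9] M [ 0.1   0.05 -0.02] w 0.0236 q [ -8.  14.  20. 107.  -6.  60. 114.]
total [-0.0018 -0.0021  0.0279] [ 0.21 -0.37 -0.4 ] per row [-0.0009 -0.0011  0.0139] [ 0.11 -0.19 -0.2 ]
```

View pics/s8.png

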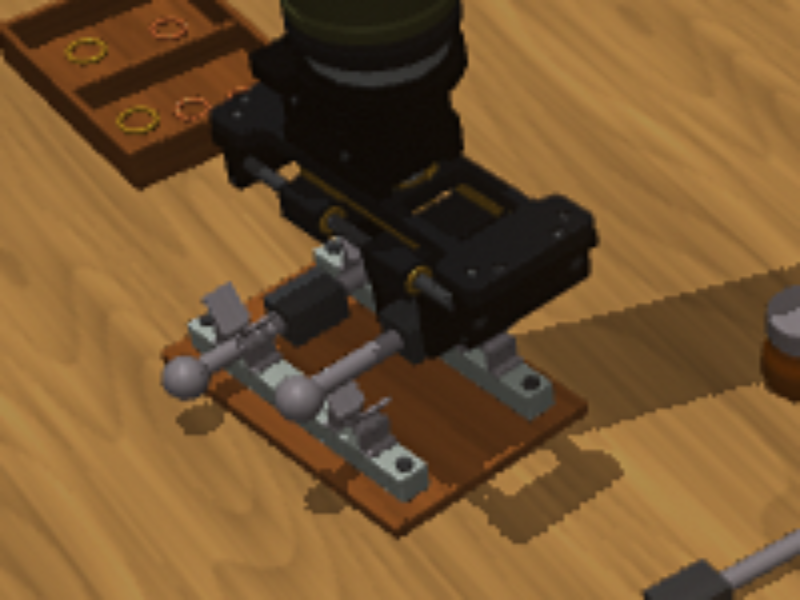

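Aligned over the free pair. I'm descending and pressing more gently this time.

>>> carry_out --increments "0 -0.0015 -0.002 0.014 0.1 -0.2 -0.4;0 0 0 0.013 0 -0.1 0;0 0 0 0 0 0 0"

```text
time_s: 16.12
tool_pos: [0.5421, -0.1222, 0.1158]
tool_rot: [179.9, -0.0, -169.8]
force: [0.5, -0.0, -2.3]
grip_width: 0.0233
```

```bash
python3 d.py .542 -.122 .098 10.2 2
```

```text
16.12 [ 0.5421 -0.1222  0.1158] [ 1.7992e+02 -3.0000e-02 -1.6981e+02] F [ 0.5 -0.  -2.3] M [ 0.04  0.11 -0.03] w 0.0233 q [ -8.  16.  20. 108.  -7.  56. 116.]
total [0.     0.0001 0.0178] [ 0.08 -0.03 -0.02] per row [0.     0.0001 0.0089] [ 0.04 -0.02 -0.01]
```

>>> carry_out --increments "0 0 0 0.006 0 0 0;0 0 0 0.005 0 0 0;0 0 0 0.004 0 0 0;0 0 0 0.004 0 0 0"

```text
time_s: 16.62
tool_pos: [0.5452, -0.1222, 0.1006]
tool_rot: [179.9, 0.4, -169.8]
force: [0.3, 0.6, -1.9]
grip_width: 0.0238
```

```bash
python3 d.py .542 -.122 .098 10.2 2
```

```text
16.62 [ 0.5452 -0.1222  0.1006] [ 179.94    0.38 -169.84] F [ 0.3  0.6 -1.9] M [ 0.22  0.15 -0.05] w 0.0238 q [ -7.  18.  20. 109.  -8.  54. 116.]
total [0.0031 0.0007 0.0026] [ 0.06  0.38 -0.04] per row [0.0016 0.0004 0.0013] [ 0.03  0.19 -0.02]
```

>>> carry_out --increments "0 0 0 0.004 0 0.3 0;0 0 0 0.003 0 0 0"

```text
time_s: 16.88
tool_pos: [0.5455, -0.1222, 0.0976]
tool_rot: [179.8, 0.0, -169.8]
force: [-12.8, 2.6, 33.1]
grip_width: 0.0235
```

```bash
python3 d.py .542 -.122 .098 10.2 2
```

```text
16.88 [ 0.5455 -0.1222  0.0976] [ 1.7982e+02  2.0000e-02 -1.6984e+02] F [-12.8   2.6  33.1] M [ 0.77  2.85 -0.01] w 0.0235 q [ -7.  18.  20. 109.  -8.  54. 116.]
total [ 0.0034  0.0008 -0.0004] [ 0.18  0.02 -0.04] per row [ 0.0017  0.0004 -0.0002] [ 0.09  0.01 -0.02]
```

>>> carry_out --increments "0 0 0 0.003 0 0 0;0 0 0 -0.0005 0 0 0;0 0 0 0 0 0 0;0.45 0 0 0 0 0 0;0.5 0 0 0 0 0 0;0.5 0 0 0 0 0 0;0.5 0 0 -0.03 0 0 0;0.5 0 0 -0.04 0 0 0;0.5 0 0 -0.04 0 0 0;0.5 0 0 -0.04 0 0 0;0.5 0.05 0 0 0 0 0;0.5 0.05 0 0 0 0 0;0.5 0 0.05 -0.03 0 0 0;0.5 0 0.05 -0.03 0 0 0;0.5 0 0.05 0 0 0 0;0.5 0 0.05 0 0 0 0;0.5 0 0.05 0 0 0 0;0.5 0 0.05 0 0 0 0;0.5 0 0 0 0 0 0"

```text
time_s: 19.25
tool_pos: [0.3919, 0.1609, 0.3171]
tool_rot: [179.8, 0.6, -170.1]
force: [0.1, -0.5, -0.2]
grip_width: 0.0433
```

```bash
python3 d.py; python3 - <<'E'
from cell import *
from h import *
p=read_camera("scene");t=read_camera("top")
cv2.imwrite("pics/s9.png",cv2.resize(p["img"][90:250,130:330],None,fx=4,fy=3.75,interpolation=cv2.INTER_CUBIC));cv2.imwrite("pics/t9.png",cv2.resize(t["img"][120:280,340:540],None,fx=4,fy=3.75,interpolation=cv2.INTER_CUBIC))
cv2.imwrite("pics/t9f.png",t["img"])
E
```

```text
19.25 [0.3919 0.1609 0.3171] [ 179.85    0.58 -170.13] F [ 0.1 -0.5 -0.2] M [-0.03  0.03  0.01] w 0.0433 q [-23. -10.  -2. 111.  -0.  79.  74.]
```

View pics/s9.png

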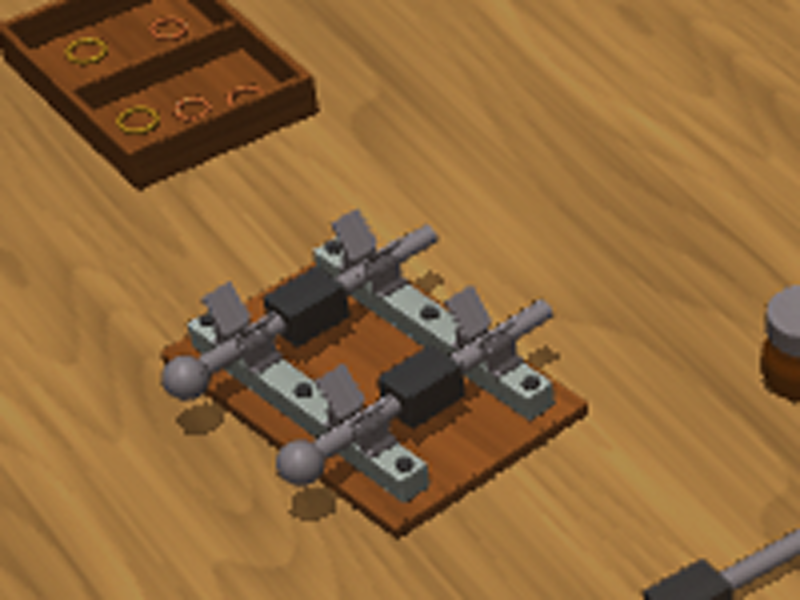

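View pics/t9.png

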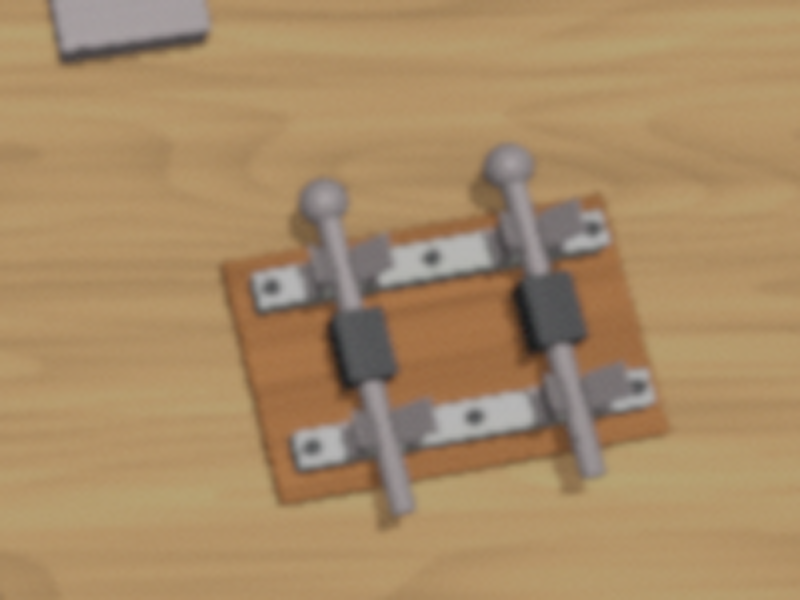

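View pics/t9f.png

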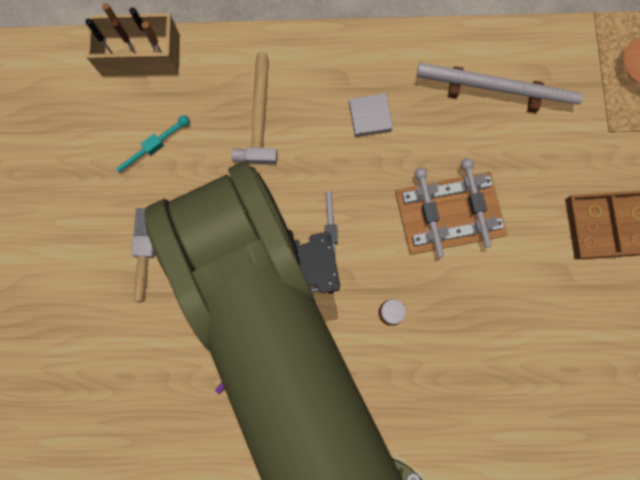

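Both punches look seated and level. I'll check their heights by triangulating the ball and the far end from the two views.

```bash
python3 - <<'E'
from h import *
P=np.load("P.npy",allow_pickle=True).item();T,S=P["top"],P["scene"]
s=lambda u,v:[(u+.5)/4-.5+130,(v+.5)/3.75-.5+90]
t=lambda u,v:[(u+.5)/4-.5+340,(v+.5)/3.75-.5+120]
for n,a,b in(("B ball",t(509,165),s(185,377)),("B end",t(593,472),s(432,236)),("A ball",t(324,201),s(301,461)),("A end",t(402,510),s(546,308)),):
    r=least_squares(lambda X:np.r_[(proj(T,X)-a).ravel(),(proj(S,X)-b).ravel()],[.55,-.16,.03]);print(n,r.x.round(4),r.fun.round(1))
E
```

```text
B ball [ 0.6375 -0.1965  0.0362] [-0.2  0.2 -0.3 -0.1]
B end [ 0.4785 -0.224   0.0352] [-0.5  0.6 -0.8 -0.3]
A ball [ 0.6203 -0.1078  0.0367] [-0.2  0.3 -0.3 -0.1]
A end [ 0.4616 -0.1353  0.0374] [-0.2  0.2 -0.3 -0.1]
```

```bash
python3 -c "
from cell import *
print(sign_off())"
```

```text
the job is handed in; nothing more can be done
None
```

Both steel ball punches are pressed into their own pairs of clips on the rail and released. I handed the job in at about 19.5 s of the 56 s allowed.

- **Seating:** triangulated from both cameras after release, the ball and far end of each punch sit at z = 35–37 mm. Home is 34 mm and unpressed is 48 mm, so both are home and level within measuring error. The arm bottomed out at an axis height of about 33.5 mm on each.
- **Forces:** the highest wrist force I read was about 69 N, on the first punch; the limit is 120 N. On the second punch it was about 36 N, but I took no reading on its last 3 mm press.
- **Left alone:** I never handled the flat-ended punch or the coloured look-alikes. In the last top view the arm hid part of the flat punch and most of the purple one, so I could not see all of them there. The flat punch, hammer and turquoise punch showed no movement.
- **Discrepancy:** my first position estimates for punch 1 (the name is my choice, as the two look identical) differed by about 9 mm between cameras. The scene camera's dark blob had merged with other pixels. I used the top-view value, and the grasp fitted.

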